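Do up and pin the swivel castle nut of a screen-printing press

TASK

The screen holder on the raised arm of the hand press swivels under a castle nut that has been left loose. Tighten the nut down (clockwise) until it is firm on its washer, go on to the first slot that then lines up with the cotter hole and no further, and push the red-handled locking pin fully home through the slot. Leave the other things on the table as they are.

Things in the scene. Friction and masses are not known exactly. Their poses are not given: they have to be found in the camera images.
- print_arm: raised blue press arm, parked sloping at 30 degrees. Origin on the nut's axis on the top face of the grey swivel plate (disc, radius 45 mm), 175 mm above the table; z up along the nut's stud (30 degrees off vertical), x straight up the slope, y level across the arm. On the plate a 4 mm washer, on it the nut. Under the plate the arm, 60 mm wide, runs 230 mm down the slope.
- cotter_hole (a point): middle of the 7 mm hole across the dark M30 stud, axes as print_arm, at its x = 0, y = 0, z = 32.5 mm; the hole runs along y, the stud ends 9.5 mm above. A yellow paint line on the stud's end points 60 degrees clockwise of print_arm's x, seen from above the nut.
- nut_grip (a point): on the castle nut's axis, half way up its hexagon. Steel; 46 mm across flats, 53 across corners, hexagon z = 4 to 28 mm of print_arm; crown 42 across, up to 37, six slots 7 wide. Axes turn with the nut: z up the stud, x out through a slot and a flat's middle (flats at 0, 60, 120.. degrees). Tooth anticlockwise of x is yellow. When done up x points to the pin (print_arm -y).
- castle_nut (a joint): nut angle, rad, grows as it tightens (clockwise from above). Starts loose at 0.1 to 0.95, turns freely (0.12 N m); meets the washer at 1.25, then stiffens to 0.4 N m (0.8 turned fast); at 1.75 a slot is in line with the hole and pin (pin passes within 0.05), yellow tooth by yellow line. Stays as left; sinks 3.5 mm a turn. At 0.70 a slot also passes the hole, but the nut is still loose.
- pin_knob (a point): middle of the locking pin's red round grip, 18 mm in diameter, 26 mm long along print_arm's y; axes as print_arm. At print_arm x = 0, z = 32.5 mm; y = -134 mm drawn back, -80 mm home. Free space below it down to the table or base plate. At home its front is 4 mm from the guide block.
- lock_pin (a joint): how far the locking pin (the cotter) is pushed in towards the nut along print_arm's +y, m: 0 drawn back as it starts (nose 29 mm from the nut's axis), 0.054 fully home, right through nut and stud. 5 mm steel pin with a round nose, captive, about 3 N to slide, stays as left. With no slot in line it stops on the nut at 0.008.
- guide_block (a point): top middle of the grey block that guides the pin, axes as print_arm, at its y = -54, z = 41 mm; the block is 24 mm in x, 16 mm in y. Fingers turning the nut must keep clear of it and the pin: with the line of the fingers within about 45 degrees of print_arm's x axis they do.
- screen_clamp (a point): middle of the empty screen clamp's top face, axes as print_arm, at its x = 188, z = 0 mm: an aluminium angle 46 mm in x and 380 mm in y with two black star knobs, 44 mm high, at y = -130 and 130 mm. Nothing to do there.
- tape_roll: roll of yellow tape lying flat on the platen (the dark board beyond the clamp), 104 mm across, 48 mm high, hole 76 mm; origin at the centre of its underside. Leave it where it lies.
- ink_jar_pink: white jar with pink lid and band, 76 mm across, 85 mm high; origin at the centre of its underside. Leave it standing where it is.
- ink_jar_teal: white jar with teal lid and band, 76 mm across, 85 mm high; origin at the centre of its underside. Leave it standing where it is.
- squeegee: wooden squeegee lying flat, 230 mm long (its y), 105 mm wide (its x), 26 mm thick; origin on the table under its middle. Leave it.
- spanner: steel combination spanner lying flat, 240 mm long (its x), 8 mm thick, too small for the nut; origin on the table under its middle. Leave it.
- heat_gun: grey hot-air gun lying on its side, 230 mm long (its x, nozzle at +x), 72 mm high, handle to its +y; origin on the table under the barrel. Leave it.
- shears: cloth shears with black handles lying flat, 200 mm long (its x), 8 mm thick; origin on the table under the pivot. Leave them.

How it is judged (in metres and radians):
On the way, in this order (a step that is already met when the one before it is completed fails the run):
1. the nut has been tightened past the point where it meets its washer, pin still drawn back (value of joint castle_nut above 1.35 rad and value of joint lock_pin below 0.02 m), for 0.05 s.
2. the next slot stands in line with the cotter hole, pin still drawn back (value of joint castle_nut between 1.64 and 1.86 rad and value of joint lock_pin below 0.02 m), for 0.2 s.
3. the pin is pushed home through the slot (value of joint castle_nut between 1.64 and 1.86 rad and value of joint lock_pin above 0.05 m), for 0.2 s.
At the end, for the whole second after the job is handed in: The nut is firm on its washer with the first following slot in line with the cotter hole (nut angle 1.75 within 0.11 rad), and the locking pin is home through it (within 4 mm of its full travel) (all of step 3); the robot touches nothing.
It fails at once if the nut is over-tightened, turned well past the first slot (more than 0.35 rad) (value of joint castle_nut above 2.1 rad).
It fails at once if another thing on the table is pushed away (more than 30 mm) (distance of any of tape_roll, ink_jar_pink, ink_jar_teal, squeegee, spanner, heat_gun, shears from where it was at the start of the episode above 0.03 m).
It fails at once if an ink jar is tipped over (angle between any of ink_jar_pink, ink_jar_teal's own z axis and vertical above 0.5 rad).
It also fails if it takes over 58 s, if anything falls off the work surface, if the arm or the gripper's body presses on something with over 40 N, if the wrist force passes 120 N, or if a joint passes its speed limit or range.

ROBOT

A 6-joint arm with a two-finger parallel gripper is mounted at the origin on the work surface. World frame = base frame: x ahead of the robot, y to its left, z up, the work surface at z = 0. Lengths are in mm, angles in degrees, forces in N, time in s.
With the tool pointing down it reaches from about 350 to 850 mm from the base axis. Payload 8.1 kg.
Tool frame: the origin (TCP) lies at the very end of the fingers, on their centre line; the grasp point (between the pads) lies 19 mm behind it (pinch_z is the z of the grasp point in the tool frame, in mm); z points along the fingers, y is the direction in which the jaws open and shut (so a half turn about z gives the same grasp; the last joint's range is limited). The gripper opens to 85 mm and grips with 20 to 120 N. Pads are 22 mm wide; open, the fingers measure 114 mm over their backs; the gripper's body (76 mm by 85 mm) begins 54 mm behind the grasp point. The pads swing forward as they close: fully open they stand 13 mm farther back than shut.
Start: joints at [-75.825, 7.471, 85.268, -0, 87.261, -4.893], TCP at [196.035, -567.076, 231.292] pointing down, gripper open.
Joint ranges: [-169.43, 169.43], [-51.17, 129.36], [1.28, 143.12], [-76.62, 256.62], [0, 156.53], [-152.29, 152.29]. Speed limits (degrees/s): [136.94, 136.94, 159.86, 180, 180, 180].

INTERFACE

Orientations are given as [roll, pitch, yaw] about the fixed x, y, z axes, in that order (R = Rz(yaw) Ry(pitch) Rx(roll)).
In Python, from bench import * gives the robot as it stands.
- The arm moves only by the shell command python3 -m creep 'ROWS' [FORCE]. ROWS is a JSON object of lists of equal length, an entry for each row: "translation": the shift along the tool's x, y, z in mm, a list of three; "rotation": the turn, a rotation vector about the tool's x, y, z in rad, a list of three; "claw": the finger opening in mm, from 0 to 85.4. In form: {"translation": [[dx, dy, dz], ...], "rotation": [[ax, ay, az], ...], "claw": [claw, ...]}. A call has 1 to 10 rows; each row shifts and turns the commanded pose from where the row before left it, along the tool's axes as they then stand; what a row does not reach is not made up. A row lasts 1/10 s, in which the tool goes at most 50 mm and 8.59 degrees, less where a joint would pass 70% of its speed; a pose out of reach is approached as far as the arm can. A call is refused whole if a number of a shift passes 50 or a number of a turn 0.15, either way. A call with a gripper value outside its range is refused whole. The fingers move at their own pace and stop on an object; FORCE is the grip in N (left out, the last holds). Time passes only in rows, so rows that do not move let the fingers close. It gives the time, the measured TCP pose, the force and the opening at its end, in the units of the state.
- sense(): the state, without advancing time (a new reading comes with each control period).
- snapshot(name): name is "scene" or "top" or "wrist"; returns a dict with "frame" (384x512x3 uint8, red, green, blue), "intrinsics" (3x3 intrinsics, pixels), "extrinsics" (4x4, takes a point from camera to world coordinates). Camera axes: x right, y up, looking along -z (the intrinsics and any distortion apply to the point x, -y, -z); pixel columns grow to the right and rows downward; lengths in mm; the calibration is good to about 2 mm. A picture is of the moment at which its call begins. There is no depth.
- hand_in(): hands the job in, once; it reports no verdict.
The state is a dict: "time": time; "joint_pos": joint angles; "qd": joint speeds; "joint_efforts": joint torques, N m; "tool_pos": TCP position; "tcp_rot": TCP orientation; "ft_force": force on the tool from outside, world axes, zero at the start; "wrist_torque": the same for the moment, N m; "finger_gap": finger opening in mm.
Only numpy, scipy, OpenCV 4.12 (cv2) and the standard library are available. Lean on these libraries where they do the work, as an engineer would, in place of code of your own. Each camera call takes 0.05 s, during which the arm holds its last target.

## Working session

There is one attempt and no reset: what is moved stays moved. The work goes in short steps, Python scripts to look and compute and a shell command to move; the robot and the scene stay as the last step left them, time stands still between calls to the robot, and variables do not carry over. Pictures are saved under pics/ and viewed, and the job is handed in when it is done.

```bash
ls; mkdir -p pics; python3 - <<'E'
from bench import *
import cv2
print(sense())
for n in ["scene","top","wrist"]:
    s=snapshot(n); cv2.imwrite(f"pics/{n}0.png",s["frame"][:,:,::-1]); print(n,s["intrinsics"],s["extrinsics"])
E
```

```text
pics
{'time': 0.0, 'joint_pos': array([-7.58258100e+01,  7.51438951e+00,  8.53314608e+01,  7.72102956e-04,
        8.72604892e+01, -4.89112537e+00]), 'qd': array([-0.03475552, -0.09371626, -0.05651295,  0.03214061,  0.00303886,
        0.09218285]), 'joint_efforts': array([-9.72233756e-04, -5.69396746e+01, -5.00553417e+01, -4.74310127e-04,
        1.50825520e-02,  6.54132168e-05]), 'tool_pos': array([ 195.89530488, -566.52974557,  230.23100804]), 'tcp_rot': array([-1.79894114e+02, -9.83511743e-03,  1.90652686e+01]), 'ft_force': array([ 1.62024896, -0.42333569, -0.22338396]), 'wrist_torque': array([-0.00835402, -0.01648519,  0.02966255]), 'finger_gap': 85.46021405850004}
scene [[357.35348944   0.         254.22857998]
 [  0.         357.35348944 191.35881954]
 [  0.           0.           1.        ]] [[-2.60192722e-01 -5.41206489e-01  7.99621963e-01  1.54673588e+03]
 [ 9.65257453e-01 -1.66412636e-01  2.01456905e-01  1.65235083e+02]
 [ 2.40374148e-02  8.24258679e-01  5.65702954e-01  8.56093475e+02]
 [ 0.00000000e+00  0.00000000e+00  0.00000000e+00  1.00000000e+00]]
top [[484.53257741   0.         256.51157686]
 [  0.         484.53257741 189.76649432]
 [  0.           0.           1.        ]] [[-3.26978778e-03  9.81489343e-01 -1.91488844e-01  2.85561241e+02]
 [-9.99778295e-01 -7.19172868e-03 -1.97898850e-02 -9.37722749e+01]
 [-2.08006971e-02  1.91381681e-01  9.81295258e-01  1.75250263e+03]
 [ 0.00000000e+00  0.00000000e+00  0.00000000e+00  1.00000000e+00]]
wrist [[303.56451724   0.         250.7350208 ]
 [  0.         303.56451724 195.04880312]
 [  0.           0.           1.        ]] [[ 3.26630556e-01  9.00502237e-01  2.87068285e-01  2.70566318e+02]
 [-9.45149758e-01  3.11874717e-01  9.70880874e-02 -5.40664130e+02]
 [-2.10130023e-03 -3.03034456e-01  9.52977283e-01  3.73233807e+02]
 [ 0.00000000e+00  0.00000000e+00  0.00000000e+00  1.00000000e+00]]
```

View pics/scene0.png

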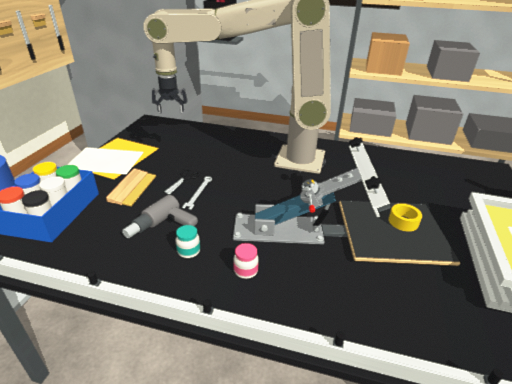

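View pics/top0.png

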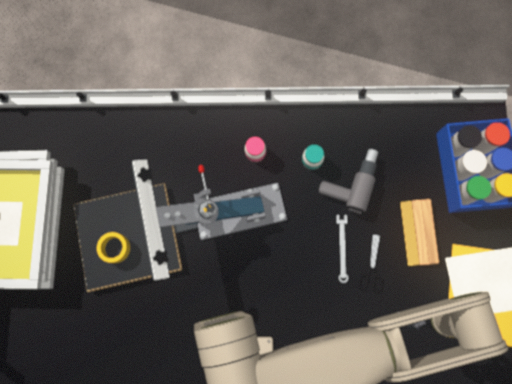

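View pics/wrist0.png

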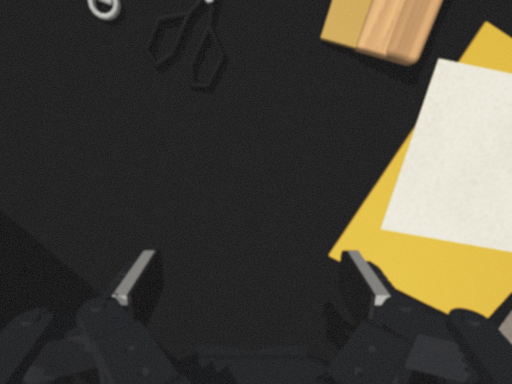

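The overview shows the nut at about top (207,209), the red knob at top (201,169), and the clamp at top (150,220), up the slope to image left (world +y). I'll enlarge this area.

```bash
python3 - <<'E'
import cv2
a=cv2.imread("pics/top0.png")[140:300,120:300]; b=cv2.imread("pics/scene0.png")[130:260,220:400]
cv2.imwrite("pics/topz.png",cv2.resize(a,None,fx=4,fy=4,interpolation=cv2.INTER_CUBIC)[:600])
cv2.imwrite("pics/scenez.png",cv2.resize(b,None,fx=4,fy=4,interpolation=cv2.INTER_CUBIC))
E
```

```text
(no output)
```

View pics/topz.png

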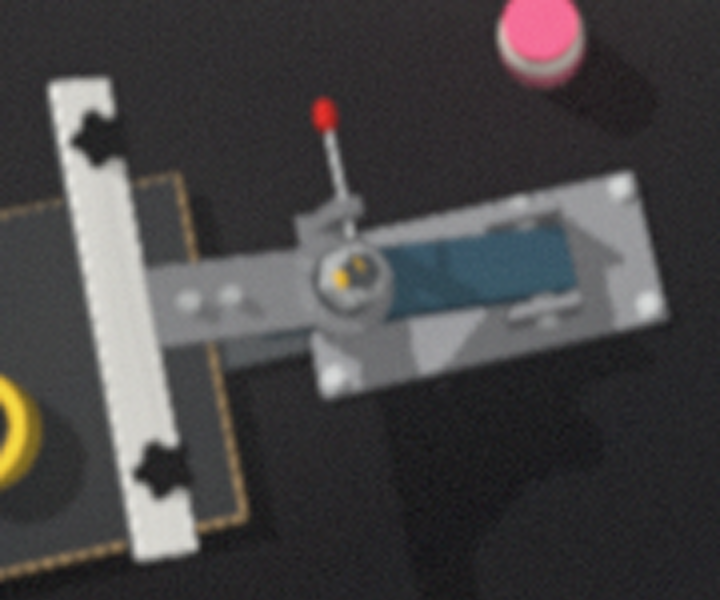

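View pics/scenez.png

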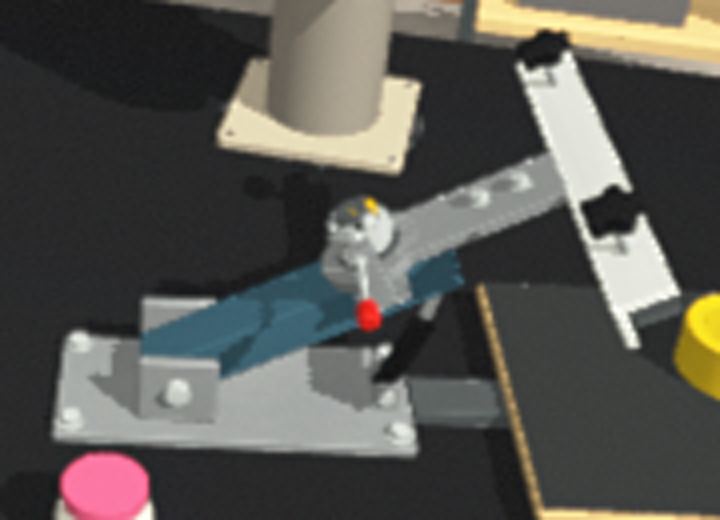

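```bash
cat > h.py <<'E'
import numpy as np
from scipy.optimize import least_squares
from scipy.spatial.transform import Rotation as R
def cam(s): return np.array(s["intrinsics"]),np.array(s["extrinsics"])
def proj(P,K,E):
    p=(np.linalg.inv(E)@np.append(P,1))[:3]; q=K@np.array([p[0],-p[1],-p[2]]); return q[:2]/q[2]
def frame(v):
    x,y,psi=v[:3]; z=175
    d=np.array([np.cos(psi),np.sin(psi),0]); c,s=np.cos(np.pi/6),.5
    X=d*c+[0,0,s]; Z=-d*s+[0,0,c]; Y=np.cross(Z,X)
    return np.column_stack([X,Y,Z]),np.array([x,y,z])
def fit(obs,v0):
    # obs: list (P_local, uv, K, E)
    def res(v):
        A,o=frame(v); return np.concatenate([proj(A@np.array(p)+o,K,E)-uv for p,uv,K,E in obs])
    r=least_squares(res,v0,loss="soft_l1"); return r.x,res(r.x).reshape(-1,2)
E
python3 - <<'E'
from h import *; from bench import *
K,E=cam(snapshot("top")); K2,E2=cam(snapshot("scene"))
obs=[([0,-134,32.5],(201.2,168.8),K,E),([0,0,41],(208,208.5),K,E),([188,-130,40],(144.2,174.2),K,E),([188,130,40],(160.5,257),K,E),
([0,-134,32.5],(312,209),K2,E2),([0,0,41],(220+362/4,130+212/4),K2,E2),([188,130,40],(220+545/4,130+48/4),K2,E2),([188,-130,40],(220+612/4,130+212/4),K2,E2)]
v,r=fit(obs,[400,50,1.6]); print(v,np.degrees(v[2])); print(r.round(1))
A,o=frame(v); print(A.round(3), o+A@[0,0,16],o+A@[0,-134,32.5])
np.save("v.npy",v)
E
```

```text
[524.28199973 114.41486174 -35.91709483] -2057.897946131248
[[-2.2  0.3]
 [-0.1 -0.8]
 [ 0.1 -0.6]
 [-1.5 -0.3]
 [ 0.8 -0.8]
 [-2.1 -0.8]
 [-0.5 -0.3]
 [-0.9 -0.7]]
[[-0.182 -0.978  0.105]
 [ 0.847 -0.21  -0.489]
 [ 0.5    0.     0.866]] [525.95922864 106.59265596 188.85640646] [658.71081769 126.61959042 203.14582562]
```

```bash
cat >> h.py <<'E'
def goal(v,p,alpha):
    A,o=frame(v); X,Y,Z=A.T; a=np.radians(alpha)
    y=-(np.cos(a)*X+np.sin(a)*Y); z=-Z; x=np.cross(y,z)
    return A@np.array(p,float)+o, R.from_matrix(np.column_stack([x,y,z]))
def cur(s): return np.array(s["tool_pos"]),R.from_euler("xyz",s["tcp_rot"],degrees=True)
def delta(s,gp,gr):
    p,r=cur(s); return r.inv().apply(gp-p),(r.inv()*gr).as_rotvec()
def local(v,s):
    A,o=frame(v);p,r=cur(s); M=A.T@r.as_matrix(); return A.T@(p-o), np.degrees(np.arctan2(-M[1,1],-M[0,1])), np.degrees(np.arccos(-M[2,2]))
E
python3 - <<'E'
from h import *; from bench import *
v=np.load("v.npy"); s=sense(); gp,gr=goal(v,[0,0,130],20)
p,r=cur(s); print(gp,gr.as_euler("xyz",degrees=True))
print("trans first, tool axes",r.inv().apply(gp+[0,0,40]-p)); print("rotvec tool",delta(s,gp,gr)[1])
E
```

```text
[537.90948458  50.85943981 287.58330249] [-151.51876172   -9.84655194   29.59729463]
trans first, tool axes [ 524.9684946  -472.18048649  -96.33618601]
rotvec tool [ 0.50933477  0.12212469 -0.22232067]
```

```bash
python3 -m creep '{"translation":[[20,-18,-20],[29,-26,-20],[30,-27,-20],[30,-27,-10],[30,-27,-5],[30,-27,-5],[30,-27,-5],[30,-27,-5],[30,-27,0],[30,-27,0]],"rotation":[[0,0,0],[0,0,0],[0,0,0],[0,0,0],[0,0,0],[0,0,0],[0,0,0],[0,0,0],[0,0,0],[0,0,0]],"claw":[85,85,85,85,85,85,85,85,85,85]}'
python3 -m creep '{"translation":[[30,-27,0],[30,-27,0],[30,-27,0],[30,-27,0],[30,-27,0],[30,-27,0],[30,-27,0],[22,-20,0],[0,0,0],[0,0,0]],"rotation":[[0,0,0],[0,0,0],[0,0,0],[0,0,0],[0,0,0],[0,0,0],[0,0,0],[0,0,0],[0,0,0],[0,0,0]],"claw":[85,85,85,85,85,85,85,85,85,85]}'
python3 - <<'E'
from h import *; from bench import *
v=np.load("v.npy"); s=sense(); gp,gr=goal(v,[0,0,130],20)
print(s["joint_pos"],s["ft_force"],gp+[0,0,40]-cur(s)[0],delta(s,gp,gr))
E
```

```text
time: 1.25
tool_pos: [384.8, -225.5, 321.6]
tcp_rot: [180.0, -0.0, 19.1]
ft_force: [0.7, -0.6, -0.5]
finger_gap: 85.0
time: 2.25
tool_pos: [535.1, 46.9, 320.9]
tcp_rot: [-180.0, 0.1, 19.2]
ft_force: [-0.7, -0.5, 0.1]
finger_gap: 85.3
[-4.46314184e-01 -3.37407337e+00  8.71130679e+01 -1.48998691e-02
  9.63141322e+01  7.03902932e+01] [-0.71347698 -0.47525877  0.11326674] [2.77197227 3.92079998 6.7029331 ] (array([ 3.93731224, -2.79145519, 33.29349061]), array([ 0.50996319,  0.12368041, -0.22090906]))
```

```bash
python3 -m creep '{"translation":[[0,0,3],[0,0,3],[0,0,3],[0,0,3],[0,0,3],[0,0,3],[0,0,3],[0,0,3],[0,0,3],[0,0,3]],"rotation":[[0.05,0.012,-0.022],[0.05,0.012,-0.022],[0.05,0.012,-0.022],[0.05,0.012,-0.022],[0.05,0.012,-0.022],[0.05,0.012,-0.022],[0.05,0.012,-0.022],[0.05,0.012,-0.022],[0.05,0.012,-0.022],[0.05,0.012,-0.022]],"claw":[85,85,85,85,85,85,85,85,85,85]}'
python3 - <<'E'
from h import *; from bench import *; import cv2
v=np.load("v.npy"); s=sense(); gp,gr=goal(v,[0,0,130],20)
print(s["joint_pos"],local(v,s),delta(s,gp,gr))
w=snapshot("wrist"); f=w["frame"]; cv2.imwrite("pics/w1.png",cv2.resize(f[:,:,::-1],(800,600),interpolation=cv2.INTER_CUBIC))
np.savez("w1.npz",f=f,K=w["intrinsics"],E=w["extrinsics"])
K,E=cam(w);A,o=frame(v)
for p in [[0,0,41],[0,-134,32.5],[188,-130,40],[0,-54,41]]: print(p,proj(A@p+o,K,E)*1.5625)
E
```

```text
time: 3.25
tool_pos: [533.8, 51.8, 292.6]
tcp_rot: [-152.0, -9.7, 29.5]
ft_force: [0.5, -0.4, -0.5]
finger_gap: 85.1
[-17.28269717   4.68210295  86.78706507  26.12778957 102.54694792
  43.3866363 ] (array([  4.02746808,   3.80499316, 133.50918294]), np.float64(19.84669228421774), np.float64(0.5326860607304966)) (array([2.21551317, 5.04744907, 3.55353292]), array([ 0.00923192,  0.00109924, -0.00268072]))
[0, 0, 41] [400.26973991 308.55801864]
[0, -134, 32.5] [500.31618003  41.29206474]
[188, -130, 40] [  72.43211767 -131.06760997]
[0, -54, 41] [438.23932743 209.78805368]
```

View pics/w1.png

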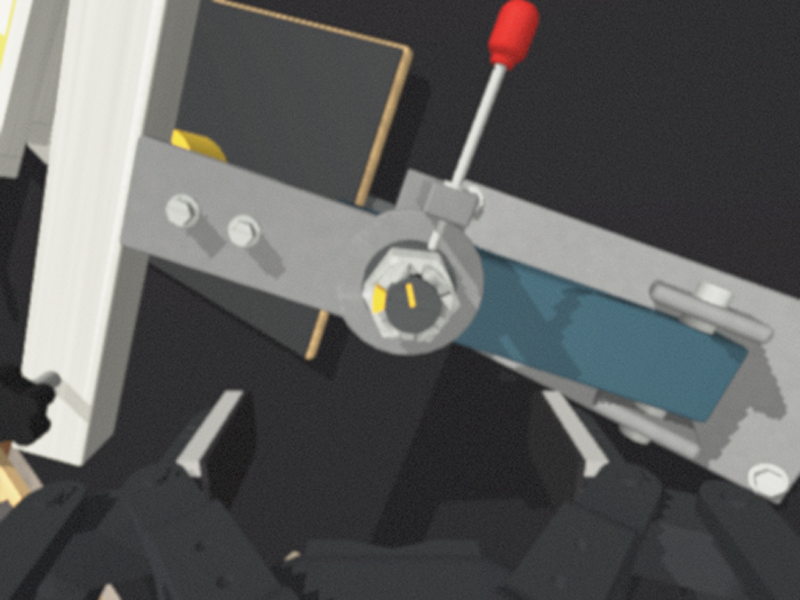

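The wrist view shows the stud end near (414,305), knob (514,35), guide block top (453,200) and the yellow tooth at (379,299). I'll zoom in to refine the measurements.

```bash
python3 - <<'E'
import numpy as np,cv2
f=np.load("w1.npz")["f"][:,:,::-1]
c=f[130:235,205:325]
cv2.imwrite("pics/w1z.png",cv2.resize(c,None,fx=5.6,fy=5.6,interpolation=cv2.INTER_CUBIC))
hsv=cv2.cvtColor(f,cv2.COLOR_BGR2HSV)
ye=cv2.inRange(hsv,(18,140,120),(35,255,255)); n,l,st,ce=cv2.connectedComponentsWithStats(ye)
for i in range(1,n): 
    if st[i,4]>8: print(st[i],ce[i])
E
```

```text
[110  83  34  19 307] [125.46579805  91.53094463]
[239 183   8  16 102] [242.35294118 190.97058824]
[260 182   6  15  53] [262.39622642 188.77358491]
```

View pics/w1z.png

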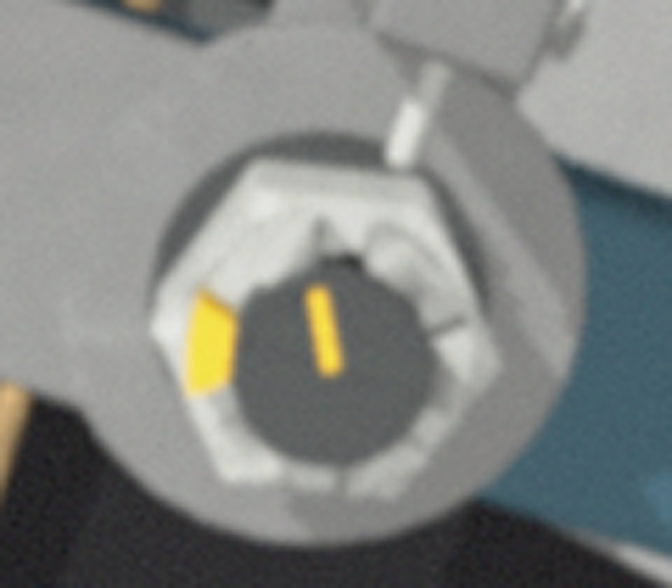

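```bash
cat >n.py <<'E'
from h import *
E
python3 - <<'E'
from h import *
d=np.load("w1.npz"); K,E=d["K"],d["E"]; v=np.load("v.npy")
z=lambda u,w:(205+u/5.6-.0,130+w/5.6)
obs=[([0,0,42],z(336,360),K,E),([0,0,0],z(333,288),K,E),([0,-134,32.5],(514/1.5625,35/1.5625),K,E)]
v2,r=fit(obs,v); print(v,v2,np.degrees(v2[2])%360,r.round(1))
def back(uv,h,v):
    A,o=frame(v); q=np.linalg.inv(K)@np.append(uv,1); dw=E[:3,:3]@np.array([q[0],-q[1],-q[2]])
    c=A.T@(E[:3,3]-o); dl=A.T@dw; return c+dl*(h-c[2])/dl[2]
for nm,u,h in [("line out",(315,290),42),("line in",(333,372),42),("tooth",(212,345),38.5),("hexc",(260,165),28),("",(425,180),28),("",(495,365),28),("",(390,495),28),("",(225,478),28),("",(152,325),28)]:
    p=back(z(*u),h,v2); print(nm,p.round(1),np.hypot(*p[:2]).round(1),np.degrees(np.arctan2(p[1],p[0])).round(1))
np.save("v2.npy",v2)
E
```

```text
[524.28199973 114.41486174 -35.91709483] [530.55455307 109.1745806  -35.90401199] 102.85164544062445 [[ 0.1  1.1]
 [-1.9  0.5]
 [ 0.3 -2.3]]
line out [ 6.7 -9.6 42. ] 11.7 -54.8
line in [ 0.2  1.  42. ] 1.0 77.2
tooth [17.6  3.8 38.5] 18.0 12.2
hexc [ 18.9 -21.4  28. ] 28.5 -48.6
 [ -4.7 -27.2  28. ] 27.6 -99.8
 [-24.8  -4.1  28. ] 25.2 -170.6
 [-17.2  20.8  28. ] 27.0 129.5
 [ 7.9 26.5 28. ] 27.6 73.4
 [26.2  6.8 28. ] 27.1 14.5
```

```bash
python3 - <<'E'
from h import *; from bench import *
d=np.load("w1.npz"); K,E=d["K"],d["E"]; v=np.load("v2.npy"); s=sense()
p,r=cur(s)
for t in [(-11,42.5,-13),(-11,-42.5,-13),(11,42.5,-13),(11,-42.5,-13)]: print(t,proj(p+r.apply(t),K,E)*1.5625)
print(local(v,s)); gp,gr=goal(v,[0,0,90],42); print(delta(s,gp,gr))
E
```

```text
(-11, 42.5, -13) [527.00684576 451.03357071]
(-11, -42.5, -13) [262.38817392 451.56894687]
(11, 42.5, -13) [533.1856668  389.50462588]
(11, -42.5, -13) [256.49154263 389.93663003]
(array([  8.6682961 ,  10.15576503, 128.88058564]), np.float64(19.151482484172305), np.float64(0.48398271652249336))
(array([ 6.57812138, 11.23983812, 38.99196351]), array([ 0.00798918, -0.00291194, -0.3987636 ]))
```

```bash
python3 -m creep '{"translation":[[3.3,5.6,19],[3.3,5.6,20],[0,0,0],[0,0,0],[0,0,0],[0,0,0],[0,0,0],[0,0,0]],"rotation":[[0.008,-0.003,0],[0,0,0],[0,0,-0.1],[0,0,-0.1],[0,0,-0.1],[0,0,-0.1],[0,0,0],[0,0,0]],"claw":[85,85,85,85,85,85,85,85]}'
python3 - <<'E'
from h import *; from bench import *; import cv2
v=np.load("v2.npy"); s=sense(); gp,gr=goal(v,[0,0,90],42)
print(s["joint_pos"],local(v,s),delta(s,gp,gr))
w=snapshot("wrist"); f=w["frame"]; cv2.imwrite("pics/w2.png",cv2.resize(f[100:300,120:390,::-1],None,fx=2.9,fy=2.9,interpolation=cv2.INTER_CUBIC))
np.savez("w2.npz",f=f,K=w["intrinsics"],E=w["extrinsics"])
K,E=cam(w);A,o=frame(v)
for p in [[0,0,42],[0,0,0],[0,-134,32.5],[0,-54,41]]: print(p,(proj(A@p+o,K,E)-[120,100])*2.9)
E
```

```text
time: 4.1
tool_pos: [541.1, 67.2, 253.9]
tcp_rot: [-157.0, -19.4, 50.8]
ft_force: [-0.4, -0.5, -0.1]
finger_gap: 84.6
[-15.6309059    6.81738381  88.63805967  26.21730624  98.72388979
  20.35532583] (array([ 1.95289086, -0.96945407, 89.9753136 ]), np.float64(41.951184877445314), np.float64(0.27537115582189065)) (array([-2.02653764,  0.80441636, -0.01711278]), array([ 0.00436791,  0.00200506, -0.00085636]))
[0, 0, 42] [379.65457243 358.69962958]
[0, 0, 0] [379.03390427 299.43592944]
[0, -134, 32.5] [805.37294084 -97.84256093]
[0, -54, 41] [542.59278505 189.05911737]
```

View pics/w2.png

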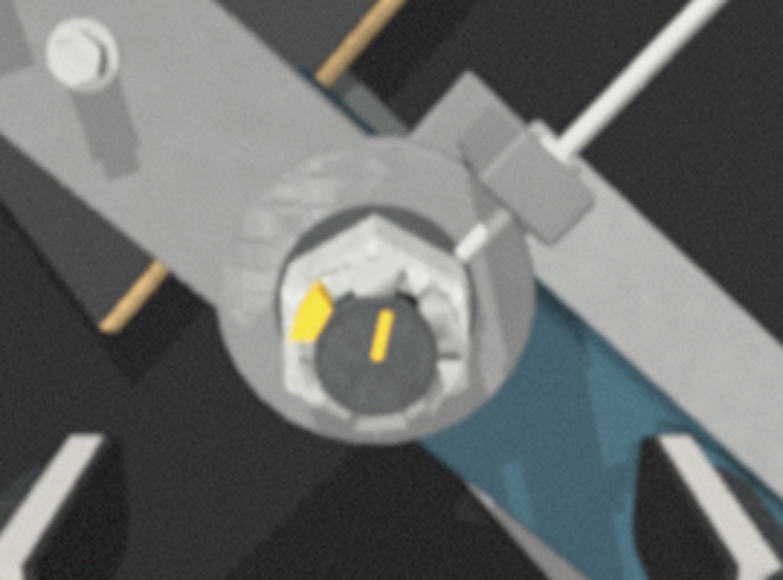

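```bash
python3 - <<'E'
from h import *; from bench import *
d=np.load("w2.npz"); K,E=d["K"],d["E"]; v=np.load("v2.npy"); A,o=frame(v)
for p in [[0,0,42],[0,0,0],[0,-54,41]]: print((np.linalg.inv(E)@np.append(A@p+o,1))[:3])
z=lambda u,w:(120+u/2.9,100+w/2.9)
d1=np.load("w1.npz");z1=lambda u,w:(205+u/5.6,130+w/5.6)
obs=[([0,0,42],z(376,356),K,E),([0,0,0],z(376,291),K,E),([0,-54,41],z(540,188),K,E),
([0,0,42],z1(336,360),d1["K"],d1["E"]),([0,-134,32.5],(514/1.5625,35/1.5625),d1["K"],d1["E"])]
v3,r=fit(obs,v);print(v3,r.round(1))
s=sense();np.save("v3.npy",v3);print(local(v3,s)); gp,gr=goal(v3,[0,0,4],42); print(delta(s,gp,gr))
E
```

```text
[ 1.22440264e-01 -1.94443986e+01 -2.06092185e+02]
[-2.72995273e-02 -6.65167044e+00 -2.46096231e+02]
[  36.19433626   19.17147585 -194.92829   ]
[530.29251068 110.36418273 -35.9140183 ] [[-0.1 -0.2]
 [ 0.1  1.8]
 [-0.1 -0.1]
 [-1.2  0.7]
 [ 0.3 -2.1]]
(array([ 0.93848073, -1.41740848, 90.7012429 ]), np.float64(42.46484704415183), np.float64(0.32552941833905025))
(array([-1.19338821, -0.34617066, 86.70900359]), array([0.00096313, 0.00559935, 0.00811045]))
```

```bash
python3 -m creep '{"translation":[[-0.6,0,15],[-0.6,0,20],[0,0,20],[0,0,15],[0,0,10],[0,0,5],[0,0,0],[0,0,0]],"rotation":[[0,0.005,0],[0,0,0],[0,0,0],[0,0,0],[0,0,0],[0,0,0],[0,0,0],[0,0,0]],"claw":[85,85,85,85,85,85,85,85]}'
python3 - <<'E'
from h import *; from bench import *; import cv2
v=np.load("v3.npy"); s=sense(); gp,gr=goal(v,[0,0,4],42)
print(local(v,s),delta(s,gp,gr),s["ft_force"])
w=snapshot("wrist"); f=w["frame"]; cv2.imwrite("pics/w3.png",cv2.resize(f[:,:,::-1],(800,600),interpolation=cv2.INTER_CUBIC))
np.savez("w3.npz",f=f,K=w["intrinsics"],E=w["extrinsics"])
E
```

```text
time: 4.95
tool_pos: [532.0, 107.3, 180.9]
tcp_rot: [-157.1, -19.8, 50.8]
ft_force: [0.2, -0.1, 1.3]
finger_gap: 84.8
(array([ 0.07775746, -1.02433458,  6.81386948]), np.float64(42.64634401183336), np.float64(0.09470887738147013)) (array([-0.806984  , -0.64133342,  2.81258551]), array([ 0.00162293, -0.00031382,  0.01128108])) [ 0.15451062 -0.14095042  1.34024922]
```

View pics/w3.png

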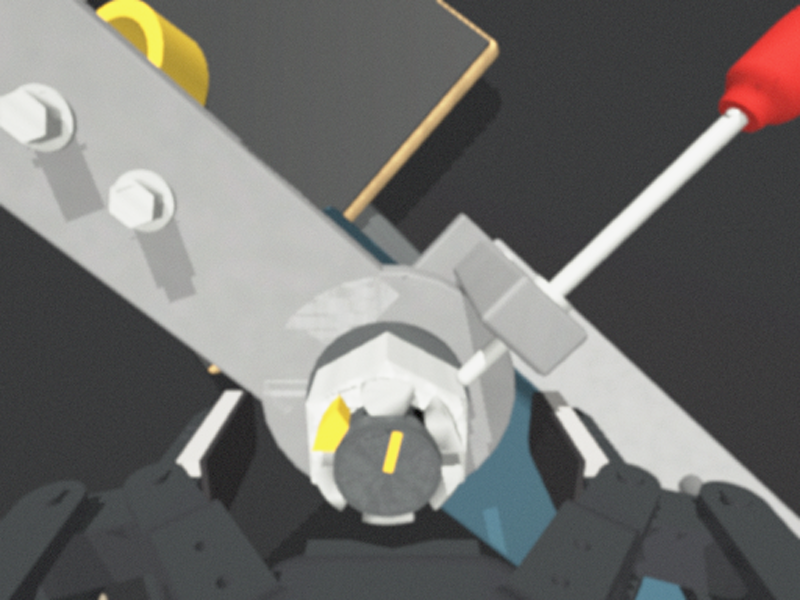

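```bash
python3 -m creep '{"translation":[[-0.8,-1.3,2],[0,0,0],[0,0,0],[0,0,0],[0,0,0],[0,0,0],[0,0,0],[0,0,0],[0,0,0],[0,0,0]],"rotation":[[0,0,0.01],[0,0,0],[0,0,0],[0,0,0],[0,0,0],[0,0,0],[0,0,0],[0,0,0],[0,0,0],[0,0,0]],"claw":[80,70,60,52,44,40,40,40,40,40]}' 80
python3 - <<'E'
from h import *; from bench import *; import cv2
v=np.load("v3.npy"); s=sense()
print(local(v,s),s["ft_force"],s["wrist_torque"],s["joint_pos"])
w=snapshot("wrist"); f=w["frame"]; cv2.imwrite("pics/w4.png",cv2.resize(f[:,:,::-1],(800,600),interpolation=cv2.INTER_CUBIC))
np.savez("w4.npz",f=f,K=w["intrinsics"],E=w["extrinsics"])
E
```

```text
time: 6.0
tool_pos: [530.0, 108.3, 179.2]
tcp_rot: [-156.9, -19.6, 50.3]
ft_force: [-2.6, -3.8, 4.9]
finger_gap: 44.8
(array([0.42250956, 0.75954668, 4.64028843]), np.float64(42.06980668468423), np.float64(0.06934493953932709)) [-2.5579318  -3.78327981  4.89696062] [-0.30134759  0.24396206  0.26901948] [-12.12047687   7.25236368  96.22941606  27.059881    89.87607961
  20.25542111]
```

View pics/w4.png

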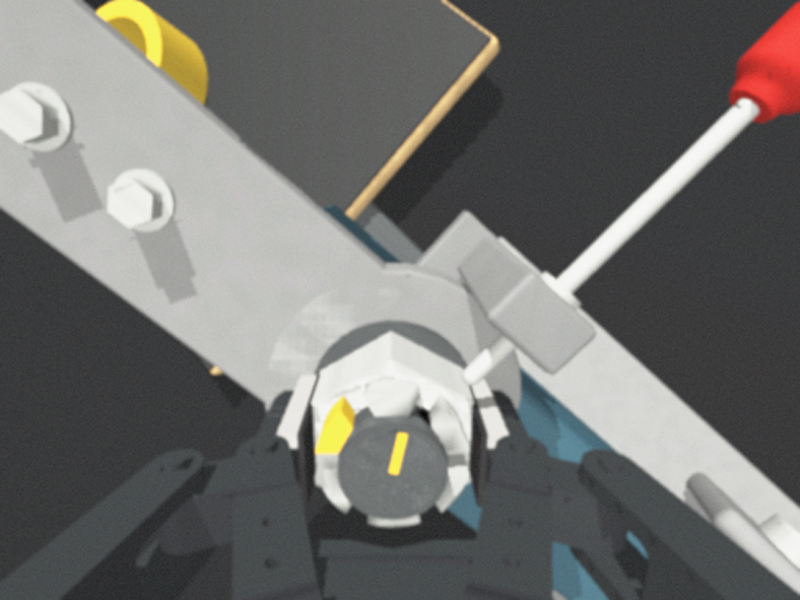

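```bash
python3 -m creep '{"translation":[[0,0,0],[0,0,0.05],[0,0,0.05],[0,0,0.05],[0,0,0.05],[0,0,0.05],[0,0,0.05],[0,0,0]],"rotation":[[0,0,0.05],[0,0,0.08],[0,0,0.08],[0,0,0.08],[0,0,0.08],[0,0,0.08],[0,0,0.05],[0,0,0]],"claw":[40,40,40,40,40,40,40,40]}' 80
python3 - <<'E'
from h import *; from bench import *; import cv2
v=np.load("v3.npy"); s=sense()
print(local(v,s),s["ft_force"],s["wrist_torque"],s["joint_pos"])
w=snapshot("wrist"); f=w["frame"]; cv2.imwrite("pics/w5.png",cv2.resize(f[:,:,::-1],(800,600),interpolation=cv2.INTER_CUBIC))
E
```

```text
time: 6.85
tool_pos: [530.6, 107.8, 178.6]
tcp_rot: [-150.8, -6.7, 23.8]
ft_force: [1.0, -6.0, 1.6]
finger_gap: 44.6
(array([-0.47675643,  0.28455727,  4.40066299]), np.float64(13.279500624781782), np.float64(0.18466687344474825)) [ 0.99732688 -5.99105862  1.59697194] [-0.9158347  -0.16379698 -0.12237569] [-12.13511534   7.28234732  96.23766665  27.01123528  89.74245318
  49.01570132]
```

View pics/w5.png

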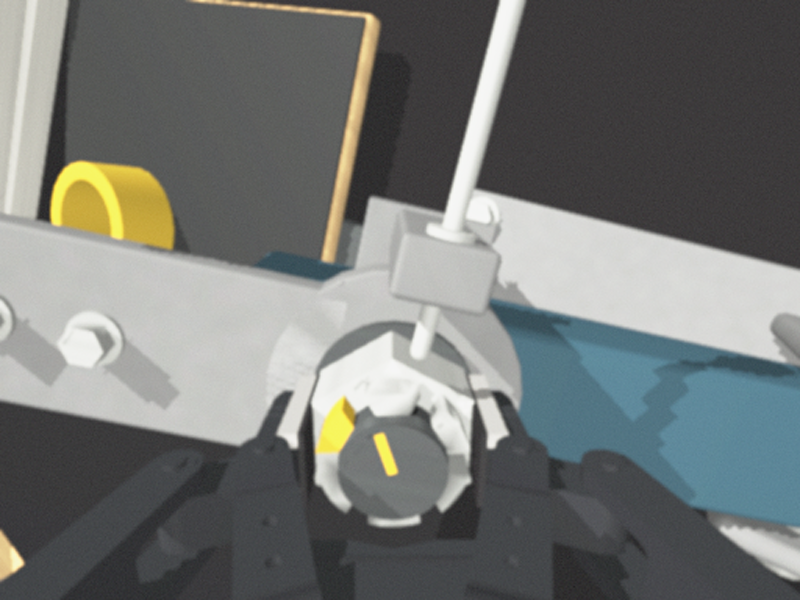

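The nut stays square in the jaws and the yellow line is closing on the tooth (340,425). I'll keep turning.

```bash
python3 -m creep '{"translation":[[0,0,0],[0,0,0.05],[0,0,0.05],[0,0,0.05],[0,0,0.05],[0,0,0.05],[0,0,0.05],[0,0,0.05],[0,0,0],[0,0,0]],"rotation":[[0,0,0.05],[0,0,0.08],[0,0,0.08],[0,0,0.08],[0,0,0.08],[0,0,0.08],[0,0,0.08],[0,0,0.07],[0,0,0],[0,0,0]],"claw":[40,40,40,40,40,40,40,40,40,40]}' 80
python3 - <<'E'
from h import *; from bench import *; import cv2
v=np.load("v3.npy"); s=sense()
print(local(v,s),s["ft_force"],s["wrist_torque"],s["joint_pos"])
w=snapshot("wrist"); f=w["frame"]; cv2.imwrite("pics/w6.png",cv2.resize(f[180:350,150:360,::-1],None,fx=3.5,fy=3.5,interpolation=cv2.INTER_CUBIC))
np.savez("w6.npz",f=f,K=w["intrinsics"],E=w["extrinsics"])
E
```

```text
time: 7.9
tool_pos: [530.7, 106.8, 177.9]
tcp_rot: [-151.9, 10.2, -6.3]
ft_force: [2.5, -10.7, 1.7]
finger_gap: 44.4
(array([-1.65403876,  0.37142166,  4.26966014]), np.float64(-21.057896278178177), np.float64(0.28324108475020504)) [  2.47294491 -10.69978183   1.66478389] [-1.9859613  -0.1148135  -0.10112416] [-12.17161657   7.29906387  96.25770286  26.90773623  89.66737697
  83.30495863]
```

View pics/w6.png

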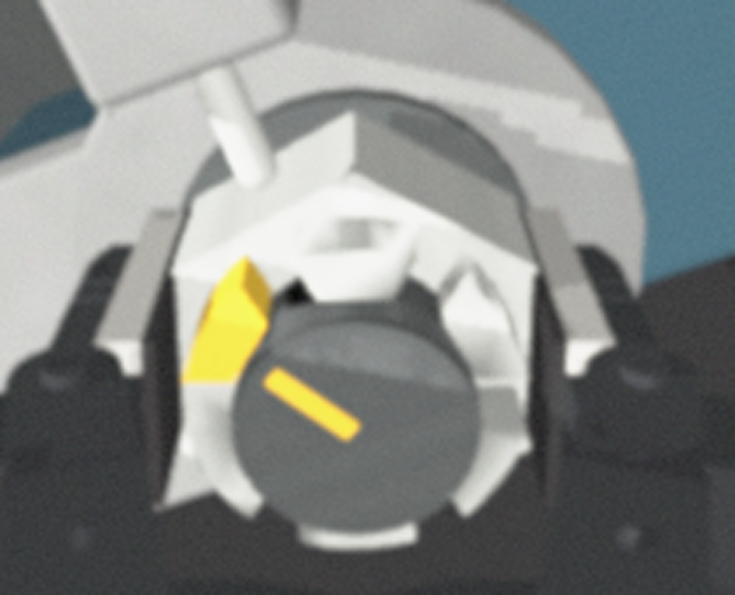

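```bash
python3 - <<'E'
from h import *; from bench import *; import cv2
v=np.load("v3.npy")
for nm in ["w1","w2","w3","w4","w6"]:
    d=np.load(nm+".npz"); K,E,f=d["K"],d["E"],d["f"]
    A,o=frame(v)
    hsv=cv2.cvtColor(f[:,:,::-1].copy(),cv2.COLOR_BGR2HSV); ye=cv2.inRange(hsv,(18,120,110),(35,255,255))
    ye[:150]=0; ye[:,:190]=0
    n,l,st,ce=cv2.connectedComponentsWithStats(ye); i=[i for i in range(1,n) if st[i,4]>25]
    i=max(i,key=lambda i:ce[i][0])
    ys,xs=np.where(l==i); q=np.column_stack([xs,ys]).astype(float)
    P=[]
    for uv in q:
        k=np.linalg.inv(K)@np.append(uv,1); dl=A.T@E[:3,:3]@np.array([k[0],-k[1],-k[2]]); c=A.T@(E[:3,3]-o); P.append((c+dl*(42-c[2])/dl[2])[:2])
    P=np.array(P); m=P.mean(0); u,s,vt=np.linalg.svd(P-m); dd=vt[0]*np.sign(vt[0]@[.5,-.87])
    t=(P-m)@dd
    print(nm,len(q),m.round(1),np.degrees(np.arctan2(dd[1],dd[0])).round(1),(t.max()-t.min()).round(1),"axis est",(m-np.array([.5,-.866])*7).round(1))
E
```

```text
w1 65 [ 2.9 -4.6] -59.9 12.7 axis est [-0.6  1.4]
w2 83 [ 2.8 -4.7] -59.1 12.8 axis est [-0.7  1.4]
w3 194 [ 2.6 -4.5] -59.4 12.9 axis est [-0.9  1.5]
w4 198 [ 2.6 -4.6] -59.0 12.9 axis est [-0.9  1.5]
w6 204 [ 3.2 -4.4] -59.8 12.6 axis est [-0.3  1.7]
```

```bash
python3 -m creep '{"translation":[[0,0,0],[0,0,0],[0,0,0],[0,0,0],[0,0,0]],"rotation":[[0,0,0.05],[0,0,0.06],[0,0,0.05],[0,0,0],[0,0,0]],"claw":[40,40,40,40,40]}' 80
python3 - <<'E'
from h import *; from bench import *; import cv2
v=np.load("v3.npy"); s=sense()
print(local(v,s),s["ft_force"],s["wrist_torque"],s["joint_pos"])
w=snapshot("wrist"); f=w["frame"]; cv2.imwrite("pics/w7.png",cv2.resize(f[180:350,150:360,::-1],None,fx=3.5,fy=3.5,interpolation=cv2.INTER_CUBIC))
np.savez("w7.npz",f=f,K=w["intrinsics"],E=w["extrinsics"])
E
```

```text
time: 8.45
tool_pos: [530.6, 106.5, 177.7]
tcp_rot: [-153.7, 14.4, -14.6]
ft_force: [2.7, -11.6, 0.9]
finger_gap: 44.2
(array([-1.96643603,  0.51434923,  4.2669075 ]), np.float64(-30.23966401386762), np.float64(0.3014407066081894)) [  2.66096898 -11.6075626    0.90202177] [-2.22242085e+00  1.50848450e-02 -4.10012747e-04] [-12.18501311   7.3023183   96.26241784  26.87459975  89.66692482
  92.47158327]
```

View pics/w7.png

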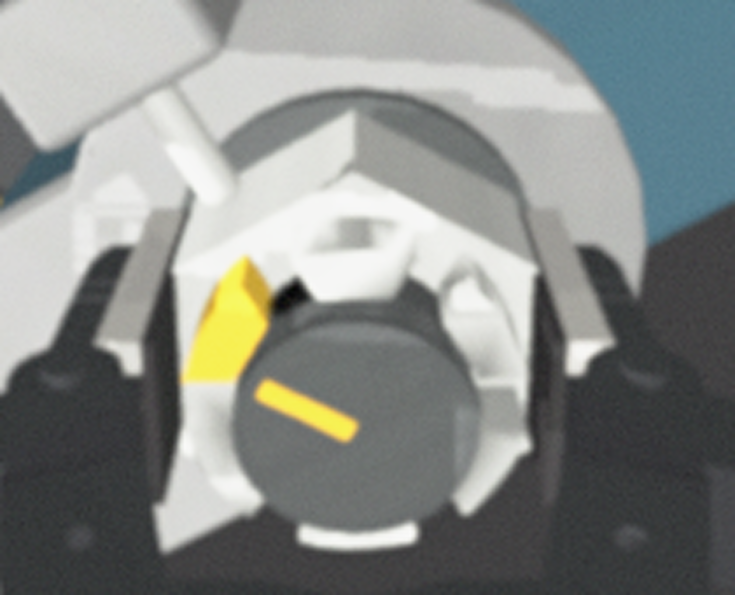

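```bash
python3 - <<'E'
from h import *
v=np.load("v3.npy"); d=np.load("w7.npz"); K,E=d["K"],d["E"]; A,o=frame(v)
def back(u,w,h):
    k=np.linalg.inv(K)@np.array([150+u/3.5,180+w/3.5,1]); dl=A.T@E[:3,:3]@np.array([k[0],-k[1],-k[2]]); c=A.T@(E[:3,3]-o); return (c+dl*(h-c[2])/dl[2])[:2]
ax=np.array([-.5,1.5])
for n,u,w,h in [("line out",262,392,42),("line in",350,432,42),("stud c",356,425,42),("tooth",226,352,37),("t1",185,381,37),("t2",237,379,37),("t3",268,325,37),("t4",213,320,37),("corner",352,178,28),("cornL",178,272,28),("cornR",535,268,28)]:
    p=back(u,w,h); print(n,p.round(1),np.hypot(*(p-ax)).round(1),np.degrees(np.arctan2(*(p-ax)[::-1])).round(1))
E
```

```text
line out [ 6.4 -8.9] 12.5 -56.5
line in [0.4 0.9] 1.1 -33.4
stud c [-0.7  0.4] 1.1 -100.0
tooth [  9.4 -13. ] 17.6 -55.8
t1 [ 15.8 -12.1] 21.2 -40.0
t2 [10.2 -9.2] 15.1 -44.9
t3 [  3.1 -13.6] 15.5 -76.5
t4 [  8.4 -17.5] 20.9 -64.9
corner [-13.  -21.4] 26.1 -118.5
cornL [ 12.4 -21.4] 26.2 -60.6
cornR [-26.6   0.8] 26.1 -178.5
```

```bash
python3 -m creep '{"translation":[[0.5,0.85,0],[0.5,0.85,0],[0,0,0]],"rotation":[[0,0,0],[0,0,0],[0,0,0]],"claw":[40,40,40]}' 80
python3 - <<'E'
from h import *; from bench import *
v=np.load("v3.npy"); s=sense(); print(local(v,s),s["ft_force"],s["wrist_torque"])
E
```

```text
time: 8.8
tool_pos: [530.6, 106.5, 177.7]
tcp_rot: [-153.5, 14.4, -14.5]
ft_force: [0.7, -4.4, 5.6]
finger_gap: 45.2
(array([-2.01054652,  0.50965803,  4.2894415 ]), np.float64(-30.158151249595274), np.float64(0.12906531354250259)) [ 0.67641103 -4.40958099  5.64074276] [-0.95762444  0.41251099  0.03187082]
```

```bash
python3 -m creep '{"translation":[[0.3,0.6,-1],[0,0,0],[0,0,0],[0,0,0],[0,0,0],[0,0,0],[0,0,0]],"rotation":[[0,0,0],[0,0,0],[0,0,0],[0,0,0],[0,0,0],[0,0,0],[0,0,0]],"claw":[45,50,60,70,76,76,76]}' 40
python3 - <<'E'
from h import *; from bench import *
v=np.load("v3.npy"); s=sense(); print(local(v,s),s["ft_force"],s["wrist_torque"])
E
python3 -m creep '{"translation":[[0,0,-10],[0,0,-20],[0,0,-20],[0,0,-20],[0,0,-20],[0,0,0],[0,0,0]],"rotation":[[0,0,0],[0,0,0],[0,0,0],[0,0,0],[0,0,0],[0,0,0],[0,0,0]],"claw":[76,76,76,76,76,76,76]}'
python3 - <<'E'
from h import *; from bench import *; import cv2
v=np.load("v3.npy"); s=sense()
print(local(v,s),s["ft_force"])
w=snapshot("wrist"); f=w["frame"]; cv2.imwrite("pics/w8.png",cv2.resize(f[:,:,::-1],(800,600),interpolation=cv2.INTER_CUBIC)); cv2.imwrite("pics/w8z.png",cv2.resize(f[140:270,180:320,::-1],None,fx=4.5,fy=4.5,interpolation=cv2.INTER_CUBIC))
np.savez("w8.npz",f=f,K=w["intrinsics"],E=w["extrinsics"])
K,E=cam(w);A,o=frame(v)
for p in [[0,0,42],[0,-134,32.5],[0,-54,41]]: print(p,proj(A@p+o,K,E)*1.5625)
E
```

```text
time: 9.5
tool_pos: [530.3, 106.1, 177.8]
tcp_rot: [-153.5, 14.5, -14.4]
ft_force: [0.2, 0.1, 0.2]
finger_gap: 76.1
(array([-2.19510769,  0.87775942,  4.4919277 ]), np.float64(-30.135332207189283), np.float64(0.0417232159596593)) [0.15709236 0.14518461 0.20152269] [-0.25212126 -0.03557727 -0.00352071]
time: 10.2
tool_pos: [540.1, 62.0, 256.0]
tcp_rot: [-153.5, 14.4, -14.5]
ft_force: [-0.6, 0.2, -0.8]
finger_gap: 76.1
(array([-2.2899219 ,  0.69666582, 94.81739843]), np.float64(-30.137013797428438), np.float64(0.10222149648683285)) [-0.55758539  0.19131265 -0.76103701]
[0, 0, 42] [389.59162018 341.25727061]
[0, -134, 32.5] [215.95361507  54.74781673]
[0, -54, 41] [324.11948272 235.82187024]
```

View pics/w8.png

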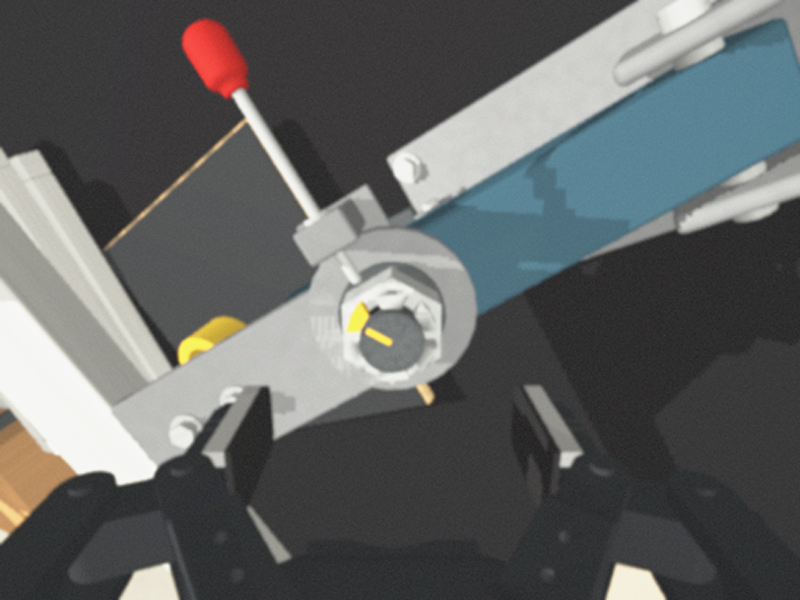

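View pics/w8z.png

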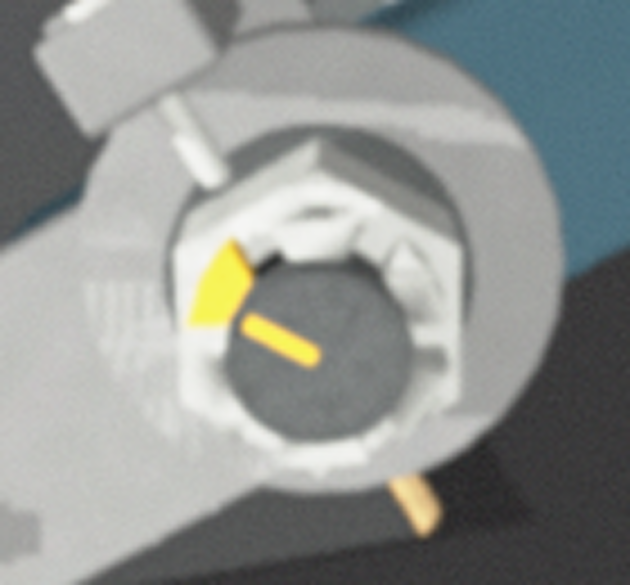

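The slot and yellow tooth (220,285 in the zoom) sit in line with the pin and the yellow line. The nut stayed as I left it, and the knob is at (216,57) as predicted. Next is the knob.

```bash
python3 - <<'E'
from h import *; from bench import *
v=np.load("v3.npy"); s=sense()
gp,gr=goal(v,[0,-134,94],0); p,r=cur(s)
d,rv=delta(s,gp,gr); print(d,rv,np.linalg.norm(rv))
E
```

```text
[115.68773519 -69.89260614  -0.12006707] [ 3.03628057e-04 -8.76005636e-05 -5.26418608e-01] 0.5264187033284575
```

```bash
python3 -m creep '{"translation":[[20,-12,0],[32,-19,0],[32,-19,0],[31.7,-19.9,0],[0,0,0],[0,0,0],[0,0,0],[0,0,0],[0,0,0],[0,0,0]],"rotation":[[0,0,0],[0,0,0],[0,0,0],[0,0,0],[0,0,-0.13],[0,0,-0.13],[0,0,-0.13],[0,0,-0.136],[0,0,0],[0,0,0]],"claw":[70,60,50,50,50,50,50,50,50,50]}'
python3 - <<'E'
from h import *; from bench import *; import cv2
v=np.load("v3.npy"); s=sense(); gp,gr=goal(v,[0,-134,13.5],0)
print(local(v,s),s["ft_force"],s["joint_pos"],delta(s,gp,gr))
w=snapshot("wrist"); f=w["frame"]; cv2.imwrite("pics/w9.png",cv2.resize(f[:,:,::-1],(800,600),interpolation=cv2.INTER_CUBIC))
K,E=cam(w);A,o=frame(v)
for p in [[0,0,42],[0,-134,32.5],[0,-54,41]]: print(p,proj(A@p+o,K,E)*1.5625)
E
```

```text
time: 11.25
tool_pos: [670.9, 93.4, 255.9]
tcp_rot: [-150.0, 0.2, 12.1]
ft_force: [-0.4, -0.4, -0.0]
finger_gap: 50.2
(array([   0.15857204, -133.82632907,   93.30075076]), np.float64(-0.2564020754335879), np.float64(0.06656460321479134)) [-0.36759097 -0.35942459 -0.03072983] [-10.91485062  26.03998211  65.65574811  27.78857515  99.92208819
  69.08896955] (array([ 0.26657753,  0.1675171 , 79.80047621]), array([-0.00012444,  0.00115509, -0.00447499]))
[0, 0, 42] [394.80525936 578.53610332]
[0, -134, 32.5] [393.79137163 333.9552734 ]
[0, -54, 41] [394.45757029 491.71662685]
```

View pics/w9.png

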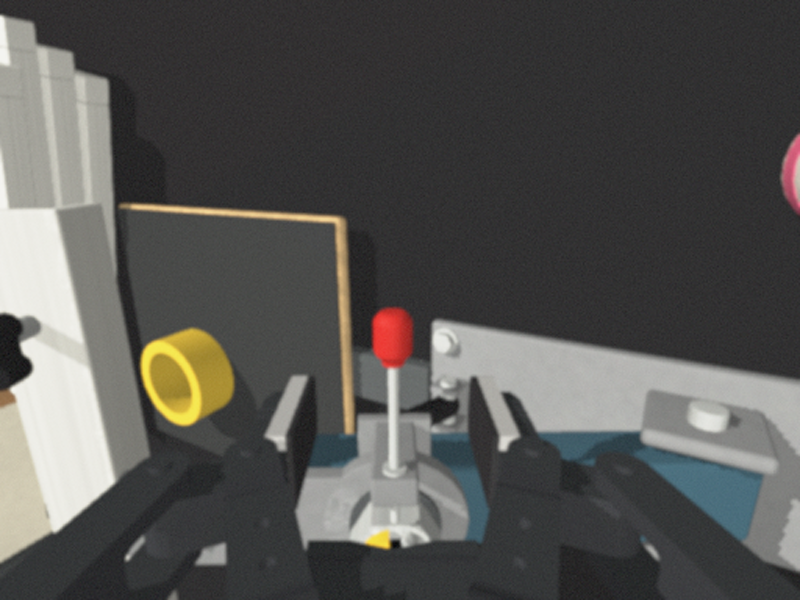

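Knob at (393,338), centred between the jaws and within 4 px of the prediction. I'll go down and grip lightly.

```bash
python3 -m creep '{"translation":[[0,0,15],[0,0,20],[0,0,20],[0,0,15],[0,0,8],[0,0,1],[0,0,0]],"rotation":[[0,0,0],[0,0,0],[0,0,0],[0,0,0],[0,0,0],[0,0,0],[0,0,0]],"claw":[50,50,50,50,50,50,50]}'
python3 -m creep '{"translation":[[0,0,0],[0,0,0],[0,0,0],[0,0,0],[0,0,0],[0,0,0],[0,0,0],[0,0,0]],"rotation":[[0,0,0],[0,0,0],[0,0,0],[0,0,0],[0,0,0],[0,0,0],[0,0,0],[0,0,0]],"claw":[40,30,22,15,12,12,12,12]}' 30
python3 - <<'E'
from h import *; from bench import *; import cv2
v=np.load("v3.npy"); s=sense(); gp,gr=goal(v,[0,-80,13.5],0)
print(local(v,s),s["ft_force"],s["joint_pos"],delta(s,gp,gr))
w=snapshot("wrist"); f=w["frame"]; cv2.imwrite("pics/w10.png",cv2.resize(f[:,:,::-1],(800,600),interpolation=cv2.INTER_CUBIC))
E
```

```text
time: 12.0
tool_pos: [663.3, 131.5, 188.9]
tcp_rot: [-150.0, -0.0, 12.3]
ft_force: [-0.2, 0.4, -0.2]
finger_gap: 50.3
time: 12.8
tool_pos: [663.5, 131.2, 189.0]
tcp_rot: [-150.1, -0.1, 12.2]
ft_force: [1.1, -3.2, 4.6]
finger_gap: 17.1
(array([ 8.54737237e-02, -1.34567370e+02,  1.61497359e+01]), np.float64(0.01271418991678799), np.float64(0.10060642775148605)) [ 1.05337282 -3.2021733   4.64992589] [-7.99456713 26.29125668 72.33122626 27.97111105 92.27847241 68.14959584] (array([-54.57105375,   0.07056976,   2.57321174]), array([ 0.00105473, -0.00140384,  0.00022264]))
```

View pics/w10.png

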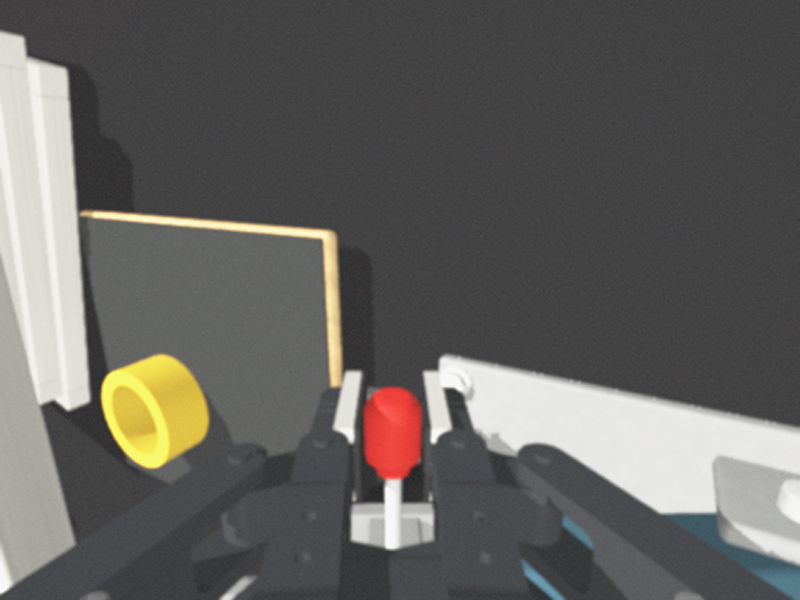

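The knob is gripped at (393,432), gap 17. I'll push along tool −x and watch the force past the 8 mm point.

```bash
python3 -m creep '{"translation":[[-2,0,0],[-4,0,0],[-4,0,0],[-4,0,0],[-4,0,0],[-2,0,0],[0,0,0]],"rotation":[[0,0,0],[0,0,0],[0,0,0],[0,0,0],[0,0,0],[0,0,0],[0,0,0]],"claw":[12,12,12,12,12,12,12]}'
python3 - <<'E'
from h import *; from bench import *; import cv2
v=np.load("v3.npy"); s=sense(); A,o=frame(v)
print(local(v,s),A.T@s["ft_force"])
E
```

```text
time: 13.55
tool_pos: [643.9, 126.8, 189.0]
tcp_rot: [-150.1, -0.1, 12.2]
ft_force: [2.1, -5.3, 4.0]
finger_gap: 16.8
(array([-2.81267866e-02, -1.14451963e+02,  1.61649041e+01]), np.float64(0.00840865426860386), np.float64(0.12575664722253832)) [-2.85986035 -0.93975889  6.29927453]
```

```bash
python3 - <<'E'
from bench import *; import cv2
w=snapshot("wrist"); f=w["frame"]; cv2.imwrite("pics/w11.png",cv2.resize(f[:,:,::-1],(800,600),interpolation=cv2.INTER_CUBIC))
E
```

```text
(no output)
```

View pics/w11.png

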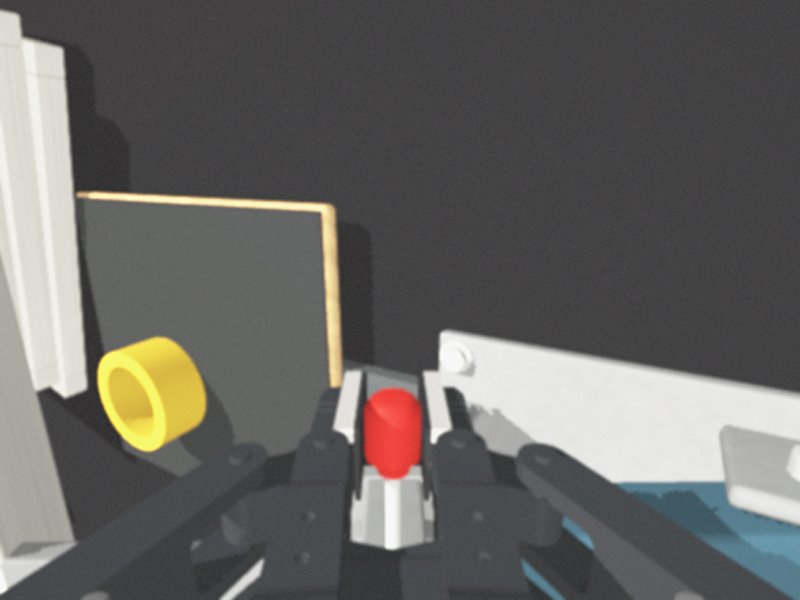

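The knob is still at (393,432) in the jaws and has moved 20 mm with them, so the pin is through the slot. I'll push on to home.

```bash
python3 -m creep '{"translation":[[-4,0,0],[-5,0,0],[-5,0,0],[-5,0,0],[-5,0,0],[-5,0,0],[-3,0,0],[-2,0,0],[-1.5,0,0],[0,0,0]],"rotation":[[0,0,0],[0,0,0],[0,0,0],[0,0,0],[0,0,0],[0,0,0],[0,0,0],[0,0,0],[0,0,0],[0,0,0]],"claw":[12,12,12,12,12,12,12,12,12,12]}'
python3 - <<'E'
from h import *; from bench import *; import cv2
v=np.load("v3.npy"); s=sense(); A,o=frame(v)
print(local(v,s),A.T@s["ft_force"])
w=snapshot("wrist"); f=w["frame"]; cv2.imwrite("pics/w12.png",cv2.resize(f[:,:,::-1],(800,600),interpolation=cv2.INTER_CUBIC))
E
```

```text
time: 14.6
tool_pos: [610.7, 119.2, 189.1]
tcp_rot: [-150.1, -0.3, 12.2]
ft_force: [9.3, -3.5, 1.0]
finger_gap: 17.1
(array([ -0.25471915, -80.4788484 ,  16.4129648 ]), np.float64(0.027598375744309494), np.float64(0.32446669281637386)) [-4.18681949 -8.3130316   3.60155788]
```

View pics/w12.png

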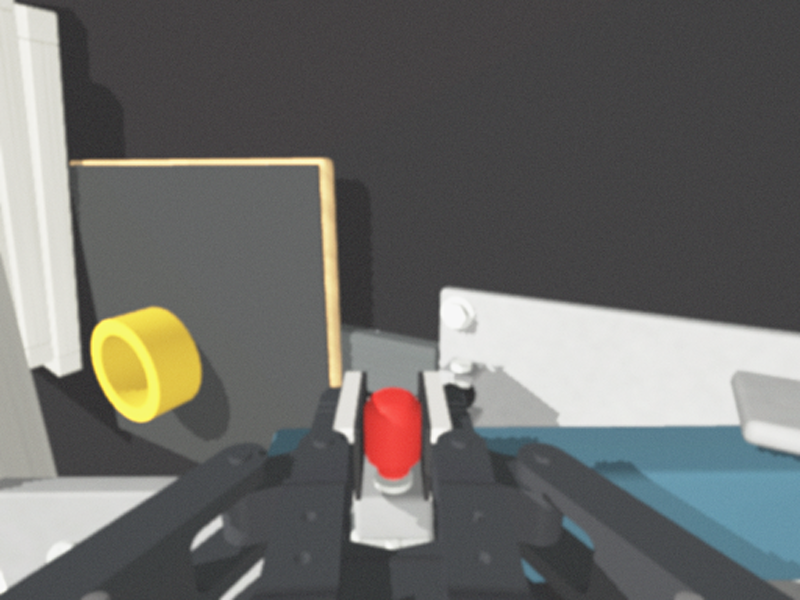

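```bash
python3 -m creep '{"translation":[[-1,0,0],[-0.5,0,0],[0,0,0],[0,0,0]],"rotation":[[0,0,0],[0,0,0],[0,0,0],[0,0,0]],"claw":[12,12,12,12]}'
python3 - <<'E'
from h import *; from bench import *; import cv2
v=np.load("v3.npy"); s=sense(); A,o=frame(v)
print(local(v,s),A.T@s["ft_force"])
E
```

```text
time: 15.05
tool_pos: [610.6, 119.2, 189.2]
tcp_rot: [-150.2, -0.4, 12.1]
ft_force: [17.0, -1.5, -2.3]
finger_gap: 16.9
(array([ -0.23700603, -80.38009515,  16.51619398]), np.float64(0.05601889287609358), np.float64(0.4843251162359518)) [ -5.48938406 -16.29957371   0.55715658]
```

It's firmly on the end stop: force doubled with no travel, 54 mm in total. Now I'll relax, open and back off.

```bash
python3 -m creep '{"translation":[[1.5,0,0],[0,0,0],[0,0,0],[0,0,0],[0,0,0],[0,0,0],[0,0,0]],"rotation":[[0,0,0],[0,0,0],[0,0,0],[0,0,0],[0,0,0],[0,0,0],[0,0,0]],"claw":[12,20,30,45,50,50,50]}'
python3 -m creep '{"translation":[[0,0,-10],[0,0,-20],[0,0,-20],[0,0,-20],[20,0,-20],[30,0,0],[30,0,0],[0,0,0],[0,0,0]],"rotation":[[0,0,0],[0,0,0],[0,0,0],[0,0,0],[0,0,0],[0,0,0],[0,0,0],[0,0,0],[0,0,0]],"claw":[50,50,50,50,50,50,50,50,50]}'
python3 - <<'E'
from h import *; from bench import *; import cv2
v=np.load("v3.npy"); s=sense(); print(local(v,s),s["ft_force"])
for n in ["wrist","scene","top"]:
    f=snapshot(n)["frame"][:,:,::-1]; cv2.imwrite(f"pics/f_{n}.png",cv2.resize(f,(800,600),interpolation=cv2.INTER_CUBIC))
    if n!="wrist":
        b=cv2.imread(f"pics/{n}0.png"); f=f[130:260,220:400] if n=="scene" else f[140:290,120:300]
        cv2.imwrite(f"pics/fz_{n}.png",cv2.resize(f,None,fx=4,fy=4,interpolation=cv2.INTER_CUBIC))
E
```

```text
time: 15.75
tool_pos: [608.7, 119.8, 188.4]
tcp_rot: [-150.0, -0.0, 12.3]
ft_force: [0.6, 0.2, -0.8]
finger_gap: 50.0
time: 16.65
tool_pos: [696.6, 92.5, 266.1]
tcp_rot: [-150.0, 0.0, 12.3]
ft_force: [0.4, 0.2, 1.2]
finger_gap: 50.3
(array([  -0.1941778 , -158.70125388,  105.25215915]), np.float64(-0.0036567637239516724), np.float64(0.04291884163374603)) [0.41402961 0.24449217 1.15235582]
```

View pics/f_wrist.png

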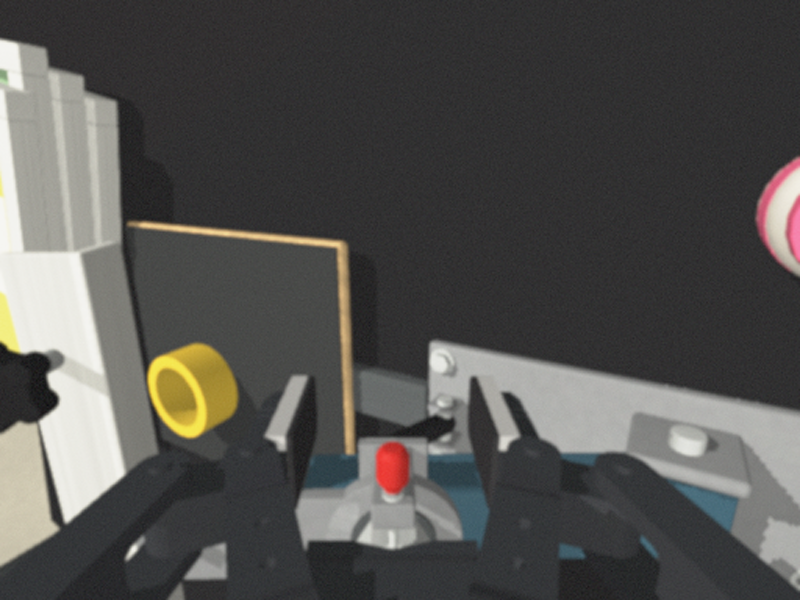

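View pics/fz_scene.png

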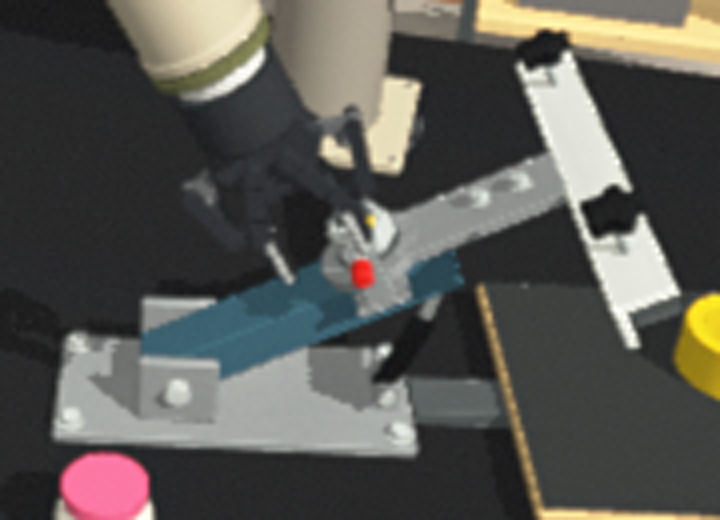

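View pics/f_scene.png

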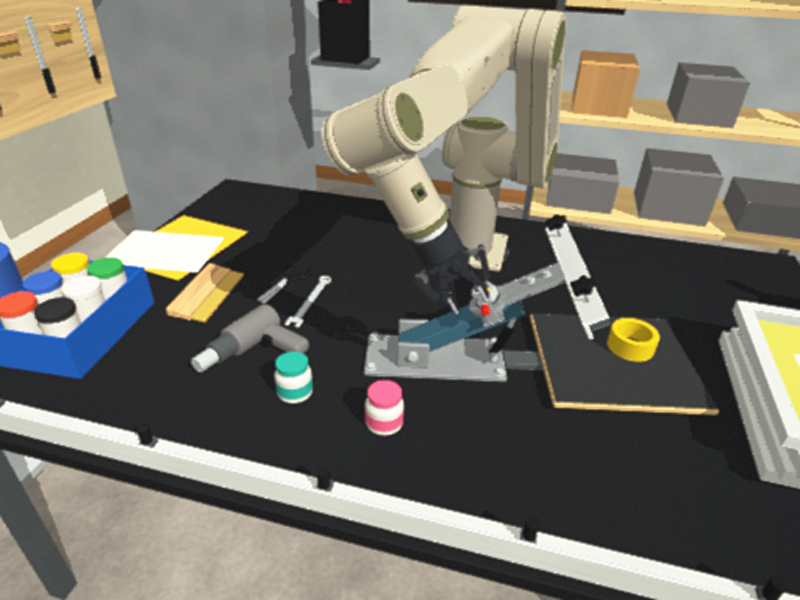

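The knob is home against the guide block (wrist view 393,468), the robot is clear with zero contact force, and everything else is where it was. Handing in.

```bash
python3 - <<'E'
from bench import *
print(hand_in())
E
```

```text
the job is handed in; nothing more can be done
None
```

The nut is tightened to the first slot after it meets the washer, and the locking pin is fully home through it. I handed the job in at about 17 s; hand-in gives no verdict.

- **Nut:** I gripped it on two flats and turned it clockwise about 72° in one stroke, from roughly 0.49 rad. With the jaws off, the yellow tooth stood by the yellow line and the slot lined up with the pin. I put the nut within about 0.03 rad of 1.75.
- **Pin:** I gripped the red knob and pushed it in 54 mm. It met almost no resistance past 8 mm, where a blocked slot would have stopped it. At the end the force rose from 8 to 16 N with no more travel, so it is on its stop.
- **Final state:** The gripper is open and well clear, reading about 1 N of force. The final scene view shows the jars, tape, squeegee, spanner, shears and heat gun looking undisturbed; I judged that by eye.
- **Disagreements:** The first position estimate, from the top and scene cameras, was about 8 mm off the wrist camera's. I used the wrist camera, which located the nut and knob to within 1 to 2 mm. Turning the nut slightly off its axis built up about 12 N of side force, most of which I took off before opening the jaws.

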